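# Make up a drive kit and a cooling kit from the bench stock

## Robot

A 6-joint arm with a two-finger parallel gripper is mounted at the origin on the work surface. World frame = base frame: x ahead of the robot, y to its left, z up, the work surface at z = 0. Lengths are in m, angles in rad, forces in N, time in s.
With the tool pointing down it reaches from about 0.25 to 0.8 m from the base axis. Payload 8.5 kg.
Tool frame: the origin (TCP) lies at the very end of the fingers, on their centre line; the grasp point (between the pads) lies 19 mm behind it; z points along the fingers, y is the direction in which the jaws open and shut (so a half turn about z gives the same grasp; the last joint's range is limited). The gripper opens to 85 mm and grips with 20 to 120 N. Pads are 22 mm wide; open, the fingers measure 114 mm over their backs; the gripper's body (76 mm by 85 mm) begins 54 mm behind the grasp point. The pads swing forward as they close: fully open they stand 13 mm farther back than shut.
Start: joints at [-1.199, 0.238, -0.013, 1.319, 0, 1.571], TCP at [0.191, -0.489, 0.231] pointing down, gripper open.
Joint ranges: [-2.66, 2.66], [-1.03, 1.9], [-1.14, 1.46], [-1.82, 2.27], [-1.45, 1.34], [-3.14, 3.14]. Speed limits (rad/s): [2.22, 2.22, 2.79, 3.14, 3.14, 3.14].

## Interface

Orientations are given as a rotation vector (axis times angle).
In Python, from cell import * gives the robot as it stands.
- The arm moves only by the tool jog_arm, never from a script. Its arguments are lists of equal length, an entry for each row: "linear": the shift along the tool's x, y, z in units of 25 mm (1.0 is 25 mm), a list of three; "spin": the turn about the tool's z in units of 6 degrees (1.0 is 6 degrees); "gripper": the finger opening in mm, from 0 to 85.4. A call has 1 to 12 rows; each row is the pose to reach, as a shift and turn from the pose commanded when the call began, along the tool's axes at that moment; what a row does not reach only later rows make up. A row lasts 1/10 s, in which the tool goes at most 50 mm and 8.59 degrees, less where a joint would pass 70% of its speed; a pose out of reach is approached as far as the arm can. A call with a gripper value outside its range is refused whole. The fingers move at their own pace and stop on an object; "newtons" is the grip in N (left out, the last holds). Time passes only in rows, so rows that repeat a pose let the fingers close. It gives the time, the measured TCP pose, the force and the opening at its end, in the units of the state.
- get_obs(): the state, without advancing time (a new reading comes with each control period).
- camera(name): name is "side" or "top"; returns the picture (420x560x3 uint8, red, green, blue); there is no depth.
- camera_model(name): a dict with "camera_matrix" (3x3 intrinsics, pixels), "T" (4x4, takes a point from camera to world coordinates). Camera axes: x right, y up, looking along -z (the intrinsics and any distortion apply to the point x, -y, -z); pixel columns grow to the right and rows downward; lengths in m; the calibration is good to about 2 mm. A picture is of the moment at which its call begins. camera_model takes no time and is no camera call.
- finish_job(): hands the job in, once; it reports no verdict.
The state is a dict: "clock": time; "q": joint angles; "qvel": joint speeds; "tau": joint torques, N m; "position": TCP position; "ee_rot": TCP orientation; "wrist_force": force on the tool from outside, world axes, zero at the start; "torque": the same for the moment, N m; "width": finger opening in m.
Only numpy, scipy, OpenCV 4.12 (cv2) and the standard library are available. Lean on these libraries where they do the work, as an engineer would, in place of code of your own. Each camera call takes 0.05 s, during which the arm holds its last target.

## Task

Make up two parts kits in the shallow pocketed trays: the motor and the wheel go in the two-pocket tray, and the small fan, the heatsink and the control knob go in the three-pocket tray. Put one part in each pocket, in any order, each upright as it stands now and flat on the pocket floor. Leave the large fan and the open tube where they stand.

Things in the scene. Friction and masses are not known exactly. Their poses are not given: they have to be found in the camera images.
- tray_two: Shallow kit tray, white walls and grey floor, fixed to the bench, 141 mm long (its y axis) by 72 mm wide (its x axis) by 10 mm high, with two square pockets of 66 x 66 mm in a row along y, centred at y = -34.5 and +34.5 mm; walls and dividers 3 mm thick, pocket floor 3 mm above the bench. Origin: centre of its underside; z up. The shorter tray; may lie in front of or behind the other.
- tray_three: Shallow kit tray, white walls and grey floor, fixed to the bench, 210 mm long (its y axis) by 72 mm wide (its x axis) by 10 mm high, with three square pockets of 66 x 66 mm in a row along y, centred at y = -69, 0 and +69 mm; walls and dividers 3 mm thick, pocket floor 3 mm above the bench. Origin: centre of its underside; z up. The longer tray.
- motor: Small DC motor standing upright: bright steel can 36 mm in diameter, 50 mm tall, black at the bottom, with a small brass boss and a thin steel shaft sticking up from its top (64 mm tall in all). Stands on the bench at the start; origin: centre of its underside; z up. About 160 g.
- wheel: Solid black rubber wheel lying flat, 44 mm in diameter and 28 mm thick (30 mm with its hub), with a white hub on top. Stands on the bench at the start; origin: centre of its underside; z up. About 50 g.
- fan: The small square cooling fan lying flat, black frame 40 x 40 mm, 28 mm thick, grey blades on top. Sides along its x and y. Stands on the bench at the start; origin: centre of its underside; z up. About 50 g.
- heatsink: Bare aluminium heatsink 40 x 40 mm, 32 mm tall, with seven upright fins running along its y. Sides along its x and y. Stands on the bench at the start; origin: centre of its underside; z up. About 80 g.
- knob: Solid turned aluminium control knob, 40 mm in diameter, 28 mm tall (29 mm over the pointer), with a broad black pointer bar across its closed top. Stands on the bench at the start; origin: centre of its underside; z up. About 50 g.
- big_fan: The large square fan, as the small one but 60 x 60 mm and 25 mm thick. Belongs to no kit. Stands on the bench at the start; origin: centre of its underside; z up. 
- tube: Open aluminium spacer tube standing upright, 36 mm outside and 26 mm inside diameter, 28 mm tall; its hole shows from above. Belongs to no kit. Stands on the bench at the start; origin: centre of its underside; z up. 
Not all that is in view belongs to the job. What is shaped like the big_fan but green or yellow is not meant.

How it is judged:
At the end, for the whole second after the job is handed in: Motor and wheel in separate pockets of the two-pocket tray; small fan, heatsink and knob each in a pocket of the three-pocket tray; all flat on the floor (within 2.5 mm), upright within 0.12 rad, slower than 20 mm/s. Large fan and tube within 15 mm of their start, upright within 0.15 rad (x of motor in the frame of tray_two between -0.025 and 0.025 m and y of motor in the frame of tray_two between -0.069 and 0.069 m and z of each of motor, wheel in the frame of tray_two below 0.0055 m and angle between each of motor, wheel, fan, heatsink, knob's own z axis and vertical below 0.12 rad and linear speed of each of motor, wheel, fan, heatsink, knob below 0.02 m/s and x of wheel in the frame of tray_two between -0.025 and 0.025 m and y of wheel in the frame of tray_two between -0.069 and 0.069 m and x of fan in the frame of tray_three between -0.025 and 0.025 m and y of fan in the frame of tray_three between -0.1035 and 0.1035 m and z of each of fan, heatsink, knob in the frame of tray_three below 0.0055 m and x of heatsink in the frame of tray_three between -0.025 and 0.025 m and y of heatsink in the frame of tray_three between -0.1035 and 0.1035 m and x of knob in the frame of tray_three between -0.025 and 0.025 m and y of knob in the frame of tray_three between -0.1035 and 0.1035 m and ((y of motor in the frame of tray_two above 0 m and y of wheel in the frame of tray_two below 0 m) or (y of motor in the frame of tray_two below 0 m and y of wheel in the frame of tray_two above 0 m)) and distance of each of big_fan, tube from where it was at the start of the episode below 0.015 m and angle between each of big_fan, tube's own z axis and vertical below 0.15 rad); the robot touches nothing.
It fails at once if the large fan is moved by more than 15 mm or tipped (distance of big_fan from where it was at the start of the episode above 0.015 m or angle between big_fan's own z axis and vertical above 0.3 rad).
It fails at once if the tube is moved by more than 15 mm or tipped (distance of tube from where it was at the start of the episode above 0.015 m or angle between tube's own z axis and vertical above 0.3 rad).
It also fails if it takes over 115 s, if anything falls off the work surface, if the arm or the gripper's body presses on something with over 40 N, if the wrist force passes 120 N, or if a joint passes its speed limit or range.

## Working session

There is one attempt and no reset: what is moved stays moved. The work goes in short steps, Python scripts to look and compute and a tool call to move; the robot and the scene stay as the last step left them, time stands still between calls to the robot, and variables do not carry over. Pictures are saved under pics/ and viewed, and the job is handed in when it is done.

Besides the shell and the picture viewer there is one more tool, called after "Request:" by a JSON object that holds its "name" and its "arguments". jog_arm: Moves the arm, as the interface text tells. Its arguments: {"type":"object","properties":{"linear":{"type":"array"},"spin":{"type":"array"},"gripper":{"type":"array"},"newtons":{"type":"number"}},"required":["linear","spin","gripper"]}

```bash
mkdir -p pics; ls; python3 - <<'E'
from cell import *
import cv2, numpy as np
o=get_obs(); print(o)
for n in ("top","side"):
    im=camera(n); cv2.imwrite(f"pics/{n}0.png",cv2.cvtColor(im,cv2.COLOR_RGB2BGR)); m=camera_model(n); print(n,m)
E
```

```text
pics
{'clock': 0.0, 'q': array([-1.19900252e+00,  2.38806936e-01, -1.42633481e-02,  1.31918312e+00,
        1.79613305e-05,  1.57079151e+00]), 'qvel': array([-0.00041561, -0.00051693, -0.0002006 , -0.00048452,  0.00010275,
        0.00062853]), 'tau': array([ 2.16491244e-03, -5.38774645e+01,  3.46441841e+01,  1.83966639e-02,
        2.01440052e-04,  8.09956209e-07]), 'position': array([ 0.19058119, -0.48874445,  0.23066036]), 'ee_rot': array([-3.08605377e+00, -5.80396593e-01,  3.95116081e-04]), 'wrist_force': array([ 0.33775622, -0.20468099, -0.108805  ]), 'torque': array([ 0.00361103, -0.00695186, -0.03435483]), 'width': 0.08541145817211852}
top {'camera_matrix': array([[440.94505667,   0.        , 271.89548701],
       [  0.        , 440.94505667, 212.30135377],
       [  0.        ,   0.        ,   1.        ]]), 'T': array([[-0.00937038,  0.98997079, -0.1409611 ,  0.33778096],
       [-0.99980511, -0.00682581,  0.01852427,  0.04944322],
       [ 0.01737632,  0.14110721,  0.98984182,  1.04898673],
       [ 0.        ,  0.        ,  0.        ,  1.        ]])}
side {'camera_matrix': array([[423.61365807,   0.        , 280.73827985],
       [  0.        , 423.61365807, 216.35019457],
       [  0.        ,   0.        ,   1.        ]]), 'T': array([[-0.81044364,  0.43380051, -0.39369813,  0.07131005],
       [-0.58560432, -0.61801174,  0.52452748,  0.57030278],
       [-0.01576978,  0.65565129,  0.75489913,  0.79108804],
       [ 0.        ,  0.        ,  0.        ,  1.        ]])}
```

View pics/top0.png

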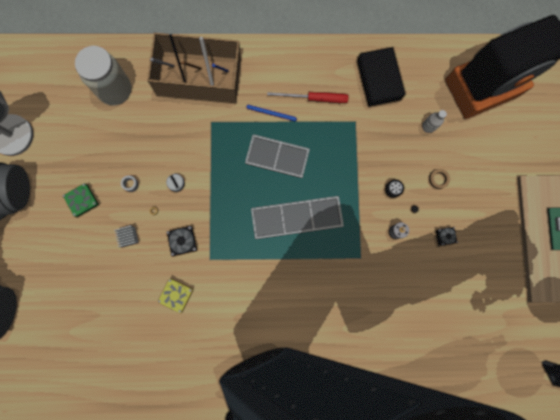

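View pics/side0.png

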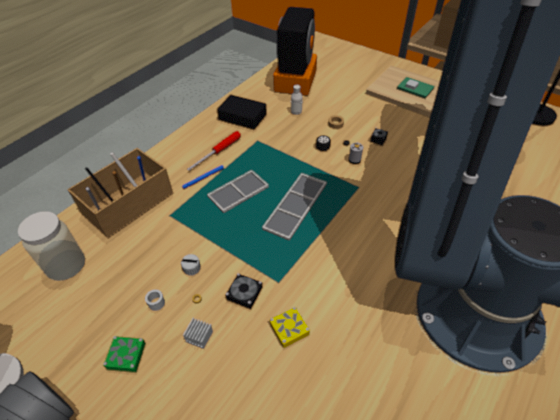

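The top view shows the tube at (129,184), knob at (176,182), heatsink at (126,236) and big fan at (181,240). To the right are the wheel at (395,188), motor at (400,230) and small fan at (446,236). The trays are at (278,156), which has two pockets, and (297,217), which has three. I'll confirm these in enlarged crops.

```bash
python3 - <<'E'
import cv2, numpy as np
a=cv2.imread("pics/top0.png")
g=lambda c:np.uint8(255*(c/255.)**0.6)
l=cv2.resize(g(a[160:320,55:215]),None,fx=5,fy=5,interpolation=cv2.INTER_CUBIC)[:600]
r=cv2.resize(g(a[165:265,365:475]),None,fx=6,fy=6,interpolation=cv2.INTER_CUBIC)
t=cv2.resize(g(a[120:250,225:365]),None,fx=4.5,fy=4.5,interpolation=cv2.INTER_CUBIC)
cv2.imwrite("pics/l0.png",l);cv2.imwrite("pics/r0.png",r);cv2.imwrite("pics/t0.png",t)
E
```

```text
(no output)
```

View pics/l0.png

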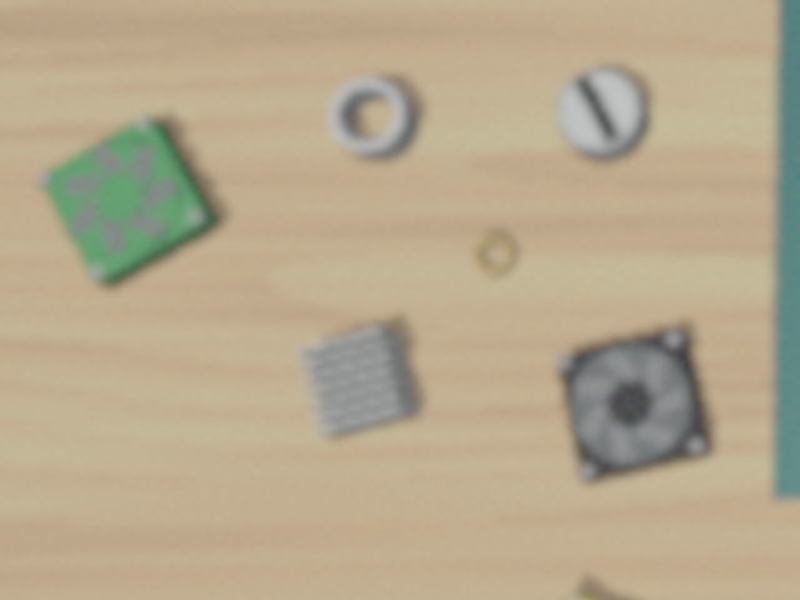

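View pics/r0.png

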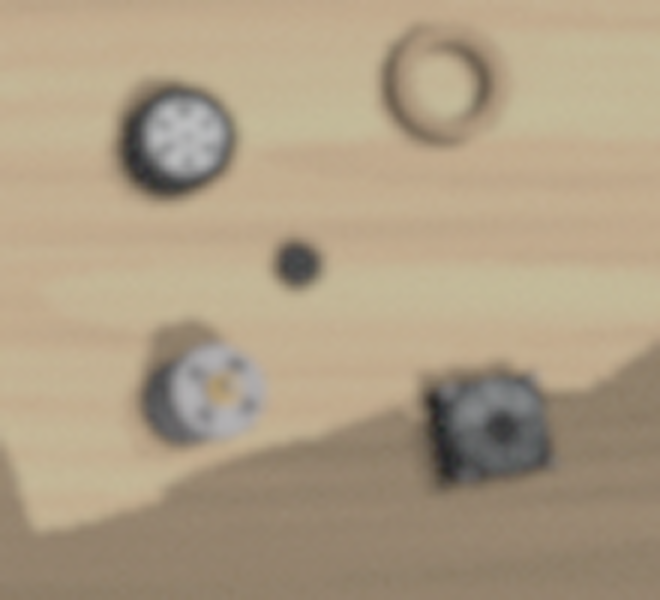

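View pics/t0.png

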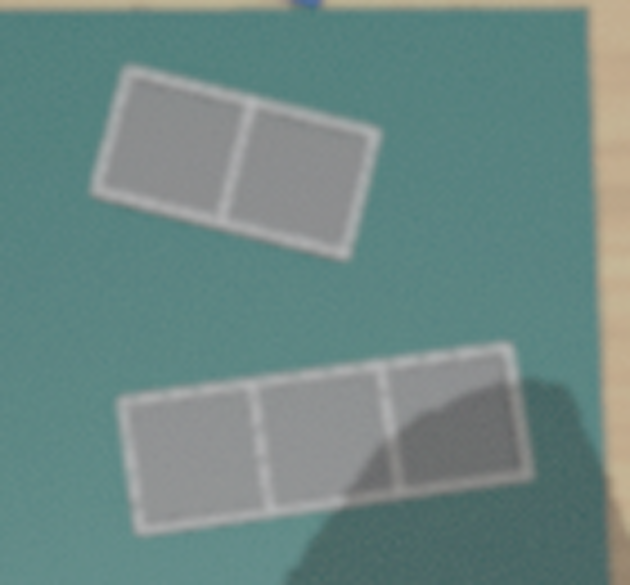

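The crops confirm the parts. The knob is the disc with the closed top and pointer bar, while the tube is the open one. The heatsink is finned, the big fan is black and the green and yellow ones are decoys. On the right are the white-hub wheel, the motor with its brass boss and the small black fan; the wooden ring and dark disc are clutter. Next I'll measure them.

```bash
cat > h.py <<'E'
import numpy as np, cv2
from cell import *
M={n:camera_model(n) for n in("top","side")}
def ray(n,uv,z):
    m=M[n];K=m["camera_matrix"];T=m["T"]
    p=np.linalg.inv(K)@[uv[0],uv[1],1]; d=T[:3,:3]@[p[0],-p[1],-p[2]]; c=T[:3,3]
    return (c+d*(z-c[2])/d[2])[:2]
def proj(n,P):
    m=M[n];T=m["T"];q=T[:3,:3].T@(np.array(P)-T[:3,3]); q=np.array([q[0],-q[1],-q[2]])
    u=m["camera_matrix"]@q; return u[:2]/u[2]
def shot(n,f):
    im=cv2.cvtColor(camera(n),cv2.COLOR_RGB2BGR); cv2.imwrite(f,im); return im
def biggest(mask):
    cs,_=cv2.findContours(mask.astype(np.uint8),cv2.RETR_EXTERNAL,cv2.CHAIN_APPROX_NONE)
    return max(cs,key=cv2.contourArea)
E
python3 - <<'E'
from h import *
a=cv2.imread("pics/top0.png");hsv=cv2.cvtColor(a,cv2.COLOR_BGR2HSV)
def roi(u0,u1,v0,v1,cond):
    m=np.zeros(a.shape[:2],bool);m[v0:v1,u0:u1]=True;return m&cond
S,V=hsv[...,1],hsv[...,2]
def rect(name,c,z):
    W=np.array([ray("top",p[0],z) for p in c]);r=cv2.minAreaRect((W*1000).astype(np.float32))
    print(name,np.round(r[0],1),np.round(r[1],1),round(r[2],1),'px',np.round(cv2.minAreaRect(c)[0],1),'area',cv2.contourArea(c))
for name,b,cond,z in [
 ("tray2",(235,320,130,185),S<70,.010),("tray3",(240,355,190,245),S<70,.010),
 ("knob",(160,192,168,198),S<60,.028),("tube",(115,143,170,196),S<60,.028),("heat",(110,142,218,252),S<60,.032),
 ("bigfan",(160,205,220,262),S<60,.025),
 ("wheelall",(380,410,175,202),S<70,.028),("wheelhub",(380,410,175,202),(S<70)&(V>110),.030),
 ("motortop",(385,415,215,245),(S<60),.050),("motorbright",(385,415,215,245),(S<60)&(V>110),.050),("fan",(430,462,222,250),S<60,.028)]:
    m=roi(*b,cond)
    try: rect(name,biggest(m),z)
    except Exception as e: print(name,e)
for k,(u,v) in dict(l_sat=(0,0)).items(): pass
def cr(x0,y0,f,X,Y): return (x0+(X+.5)/f-.5, y0+(Y+.5)/f-.5)
P=lambda n,uv,z:print(n,np.round(uv,1),np.round(ray("top",uv,z)*1000,1))
P("knob bar",cr(55,160,5,600,107),.029)
P("tube top",cr(55,160,5,372,116),.028)
for X,Y in((303,350),(384,322),(408,405),(326,437)):P("heat",cr(55,160,5,X,Y),.032)
P("hub",cr(365,165,6,183,136),.030)
P("boss",cr(365,165,6,220,388),.052)
P("fan hub",cr(365,165,6,501,424),.028)
for X,Y in((455,378),(535,375),(550,462),(462,482)):P("fan",cr(365,165,6,X,Y),.028)
P("bigfan hub",cr(55,160,5,632,402),.025)
E
```

```text
tray2 [624.7  16.5] [147.   78.9] 74.9 px [276.9 155.6] area 1816.5
tray3 [474.3 -29.5] [ 78.1 216.1] 7.6 px [296.9 217. ] area 2821.5
knob [556.8 258.9] [43.3 39.9] 1.1 px [174.5 182. ] area 236.0
tube [555.  366.3] [40.2 38.3] 89.7 px [128.5 183. ] area 207.5
heat [430.8 366.4] [44.6 46.5] 13.9 px [126.  235.6] area 345.5
bigfan [419.6 240.8] [58.3 58.8] 12.6 px [181.1 240.4] area 573.0
wheelall [ 539.4 -259.6] [36.5 41.6] 43.7 px [394. 188.] area 209.0
wheelhub [ 541.4 -262.6] [26.4 24.1] 89.7 px [395.5 187. ] area 81.0
motortop [ 437.2 -258.6] [44.2 36.8] 89.6 px [398.5 230. ] area 232.5
motorbright [ 437.8 -266.2] [32.5 33.2] 55.2 px [401.8 229.7] area 145.5
fan [ 425.  -376.8] [36.5 44.3] 7.5 px [446.2 235.8] area 250.0
knob bar [174.6 181. ] [559.  258.5]
tube top [129.  182.8] [555.5 365.3]
heat [115.2 229.6] [444.9 391.7]
heat [131.4 224. ] [457.6 355. ]
heat [136.2 240.6] [419.1 342.7]
heat [119.8 247. ] [404.7 379.6]
hub [395.1 187.2] [ 540.7 -261.6]
boss [401.2 229.2] [ 438.6 -264.3]
fan hub [448.1 235.2] [ 426.1 -381.2]
fan [440.4 227.6] [ 444.3 -364.3]
fan [453.8 227.1] [ 445.2 -395.8]
fan [456.2 241.6] [ 411.2 -399.4]
fan [441.6 244.9] [ 403.7 -364.4]
bigfan hub [181. 240.] [420.2 241.5]
```

```bash
cat >> h.py <<'E'
from scipy.spatial.transform import Rotation as Rn
def go(x,y,z,yaw=None):
    "tool-frame shift (25 mm units) and spin (6 deg units) to world mm target, jaw yaw deg"
    o=get_obs();R=Rn.from_rotvec(o["ee_rot"]).as_matrix()
    d=R.T@(np.array([x,y,z])/1000-o["position"])
    cy=np.degrees(np.arctan2(R[1,1],R[0,1])); s=0
    if yaw is not None:
        e=(yaw-cy+90)%180-90; s=-e/6
    print("t",round(o["clock"],2),"pos",np.round(o["position"]*1000,1),"jaw",round(cy,1),"tilt",round(np.degrees(np.arccos(-R[2,2])),2),"w",round(o["width"]*1000,1),"F",np.round(o["wrist_force"],1),"| lin",np.round(d/.025,2),"spin",round(s,2))
E
python3 - <<'E'
from h import *
for n,p in dict(knob=(558,258.5,29),heat=(431.6,367,32),wheel=(541,-262,30),motor=(438.5,-265,50),fan=(426,-381,28),tube=(555.5,365.5,28),tray2=(624.7,16.5,10),tray3=(474.3,-29.5,10)).items(): print(n,np.round(proj("side",np.array(p)/1000),1))
go(541,-262,100,-15)
b=cv2.imread("pics/side0.png")
cv2.imwrite("pics/sr0.png",cv2.resize(b[120:220,200:400],None,fx=4,fy=4,interpolation=cv2.INTER_CUBIC))
cv2.imwrite("pics/sl0.png",cv2.resize(b[240:360,130:280],None,fx=5,fy=5,interpolation=cv2.INTER_CUBIC))
E
```

```text
knob [189.8 260. ]
heat [197.7 327.6]
wheel [322.8 138.7]
motor [356.1 146. ]
fan [379.  132.1]
tube [154.5 295.7]
tray2 [237.6 189.3]
tray3 [295.5 203. ]
t 0.1 pos [ 190.6 -488.8  230.7] jaw -68.7 tilt 0.08 w 85.7 F [-0.1 -0.3  0.6] | lin [16.36 -3.35  5.23] spin -8.95
```

View pics/sr0.png

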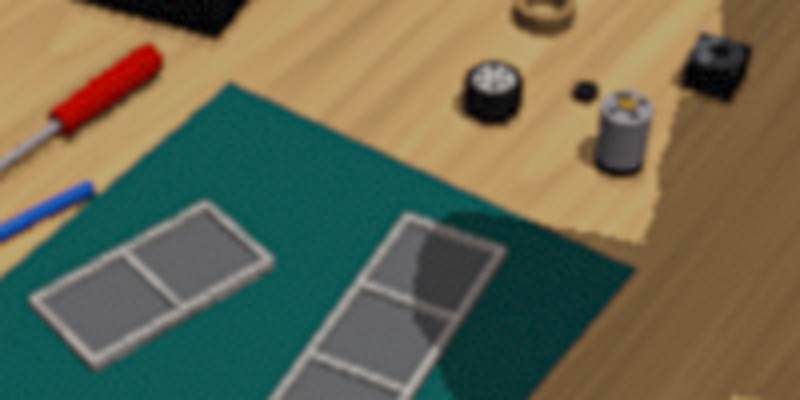

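View pics/sl0.png

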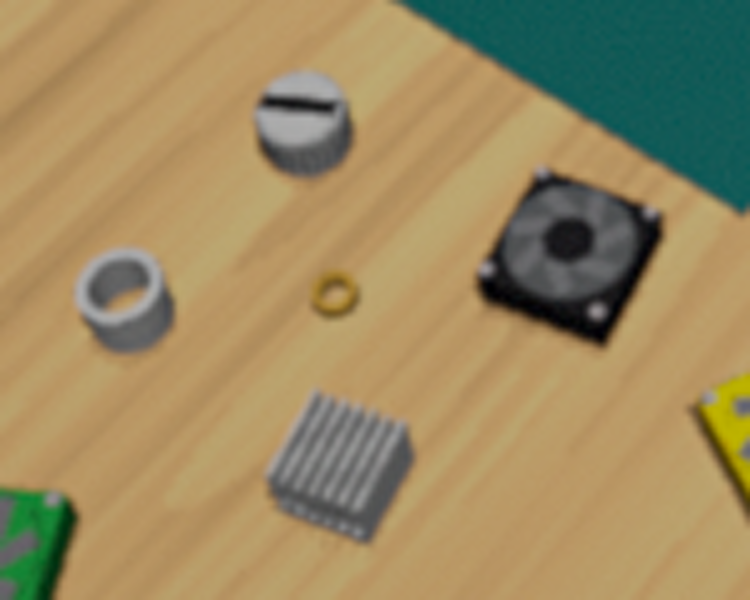

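The side view agrees within about 1 px (knob, wheel hub, motor boss and tray centres), and the heatsink fins run along the ~104° direction. I'll start with the wheel.

Request:
{"name": "jog_arm", "arguments": {"linear": [[1.6,-0.3,0.5],[3.2,-0.7,1.0],[4.8,-1.0,1.5],[6.4,-1.3,2.0],[8.0,-1.7,2.5],[9.6,-2.0,3.1],[11.2,-2.3,3.6],[12.8,-2.6,4.1],[14.4,-2.95,4.6],[16.36,-3.35,5.0],[16.36,-3.35,5.23],[16.36,-3.35,5.23]], "spin": [-0.9,-1.8,-2.7,-3.6,-4.5,-5.4,-6.3,-7.2,-8.1,-8.95,-8.95,-8.95], "gripper": [85,85,85,85,85,85,85,85,85,85,85,85], "newtons": 50}}

```text
clock: 1.3
position: [0.5413, -0.2611, 0.0989]
ee_rot: [-2.488, -1.913, 0.002]
wrist_force: [-0.7, 0.2, 0.4]
width: 0.085
```

```bash
python3 -c "
from h import *
go(541,-262,9,-15)"
```

```text
t 1.3 pos [ 541.3 -261.1   98.9] jaw -14.9 tilt 0.17 w 85.0 F [-0.7  0.2  0.4] | lin [-0.04  0.01  3.6 ] spin 0.02
```

Request:
{"name": "jog_arm", "arguments": {"linear": [[0,0,1.0],[0,0,2.0],[0,0,2.8],[0,0,3.4],[0,0,3.6],[0,0,3.6],[0,0,3.6],[0,0,3.6],[0,0,3.6],[0,0,3.6],[0,0,3.6],[0,0,3.6]], "spin": [0,0,0,0,0,0,0,0,0,0,0,0], "gripper": [85,85,85,85,85,85,30,30,30,30,30,30], "newtons": 50}}

```text
clock: 2.5
position: [0.5418, -0.2628, 0.0118]
ee_rot: [2.491, 1.912, 0.001]
wrist_force: [-2.3, 0.2, 7.5]
width: 0.0415
```

```bash
python3 -c "
from h import *
go(633.7,49.8,100,-15)
im=shot('side','pics/s1.png'); cv2.imwrite('pics/s1c.png',cv2.resize(im[60:200,250:420],None,fx=4,fy=4))"
```

```text
t 2.5 pos [ 541.8 -262.8   11.8] jaw -15.0 tilt 0.09 w 41.5 F [-2.3  0.2  7.5] | lin [13.03  0.32 -3.53] spin 0.0
```

View pics/s1c.png

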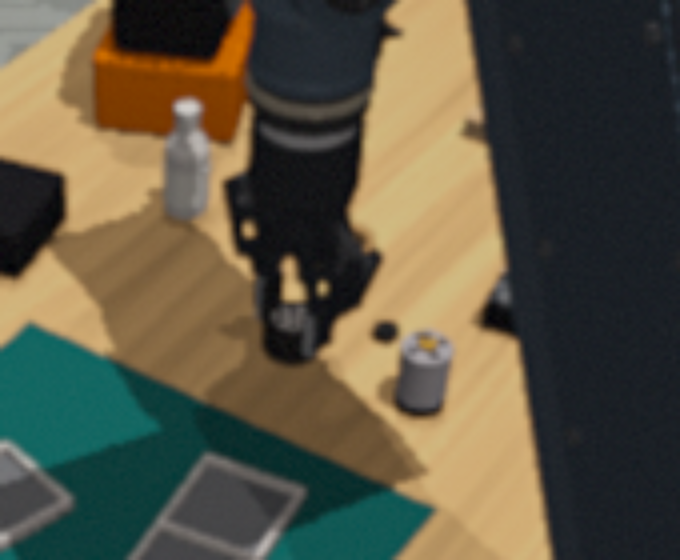

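Request:
{"name": "jog_arm", "arguments": {"linear": [[0,0,-0.5],[0,0,-1.2],[0,0,-2.2],[0,0,-3.2],[0,0,-3.5],[0,0,-3.5]], "spin": [0,0,0,0,0,0], "gripper": [30,30,30,30,30,30]}}

```text
clock: 3.15
position: [0.5422, -0.2628, 0.0996]
ee_rot: [2.49, 1.911, 0.002]
wrist_force: [1.1, -0.4, -1.9]
width: 0.0416
```

```bash
python3 -c "
from h import *
go(633.7,49.8,100,-15)
im=shot('side','pics/s2.png'); cv2.imwrite('pics/s2c.png',cv2.resize(im[30:170,250:420],None,fx=4,fy=4))"
```

```text
t 3.15 pos [ 542.2 -262.8   99.6] jaw -15.0 tilt 0.16 w 41.6 F [ 1.1 -0.4 -1.9] | lin [13.03  0.3  -0.02] spin 0.0
```

View pics/s2c.png

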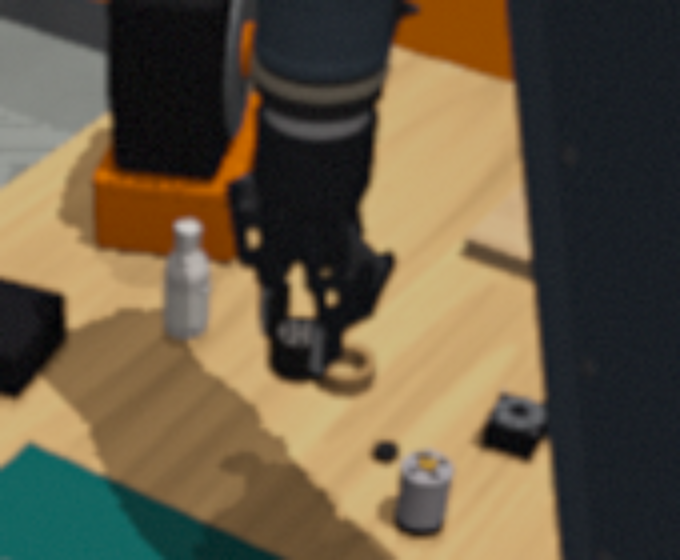

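The wheel is held level. Carrying it to the left pocket of tray_two.

Request:
{"name": "jog_arm", "arguments": {"linear": [[0.5,0,0],[1.5,0,0],[3.0,0.1,0],[4.6,0.1,0],[6.2,0.15,0],[7.8,0.2,0],[9.4,0.2,0],[11.0,0.25,0],[12.2,0.3,0],[12.8,0.3,0],[13.03,0.3,0],[13.03,0.3,0]], "spin": [0,0,0,0,0,0,0,0,0,0,0,0], "gripper": [30,30,30,30,30,30,30,30,30,30,30,30]}}

```text
clock: 4.4
position: [0.6324, 0.0506, 0.0973]
ee_rot: [-2.491, -1.913, 0.002]
wrist_force: [0.2, -0.3, -0.6]
width: 0.0417
```

```bash
python3 -c "
from h import *
go(633.7,49.8,15.3,-15)"
```

```text
t 4.4 pos [632.4  50.6  97.3] jaw -15.0 tilt 0.08 w 41.7 F [ 0.2 -0.3 -0.6] | lin [-0.01  0.06  3.28] spin 0.01
```

Request:
{"name": "jog_arm", "arguments": {"linear": [[0,0.05,1.0],[0,0.05,2.0],[0,0.05,2.7],[0,0.05,3.1],[0,0.05,3.25],[0,0.05,3.25]], "spin": [0,0,0,0,0,0], "gripper": [30,30,30,30,30,30]}}

```text
clock: 5.0
position: [0.634, 0.0492, 0.0168]
ee_rot: [-2.493, -1.911, 0.0]
wrist_force: [-0.3, 0.5, -0.5]
width: 0.0419
```

```bash
python3 -c "
from h import *
go(633.7,49.8,14.8,-15)
im=shot('side','pics/s3.png'); cv2.imwrite('pics/s3c.png',cv2.resize(im[90:230,170:340],None,fx=4,fy=4))"
```

```text
t 5.0 pos [634.   49.2  16.8] jaw -15.1 tilt 0.02 w 41.9 F [-0.3  0.5 -0.5] | lin [ 0.02 -0.02  0.08] spin -0.01
```

View pics/s3c.png

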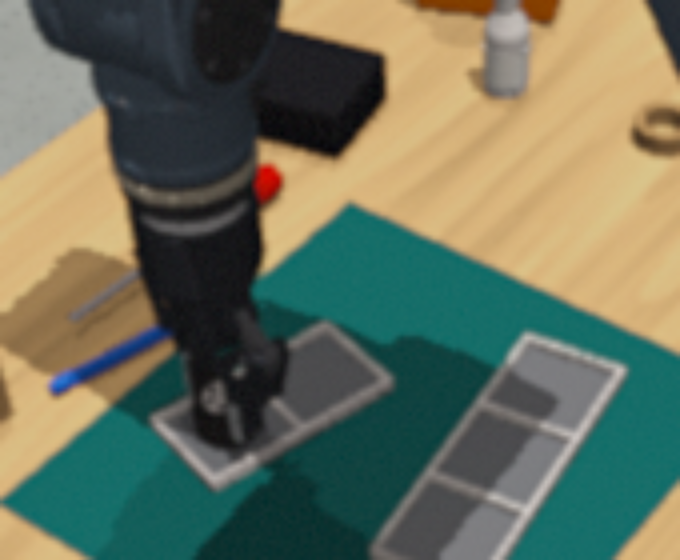

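Request:
{"name": "jog_arm", "arguments": {"linear": [[0,0,0.05],[0,0,0.1],[0,0,0.1],[0,0,0.1],[0,0,0.1],[0,0,0.1],[0,0,0.1],[0,0,-0.5],[0,0,-1.5],[0,0,-2.5],[0,0,-3.4],[0,0,-3.4]], "spin": [0,0,0,0,0,0,0,0,0,0,0,0], "gripper": [30,30,30,70,70,70,70,75,80,85,85,85]}}

```text
clock: 6.25
position: [0.636, 0.0501, 0.1052]
ee_rot: [2.49, 1.911, 0.007]
wrist_force: [0.5, -0.1, 0.6]
width: 0.0851
```

```bash
python3 -c "
from h import *
go(438.5,-265,110,-15)
im=shot('side','pics/s4.png'); cv2.imwrite('pics/s4c.png',cv2.resize(im[90:230,170:340],None,fx=4,fy=4))"
```

```text
t 6.25 pos [636.   50.1 105.2] jaw -15.0 tilt 0.3 w 85.1 F [ 0.5 -0.1  0.6] | lin [-14.22  -4.37  -0.24] spin 0.0
```

View pics/s4c.png

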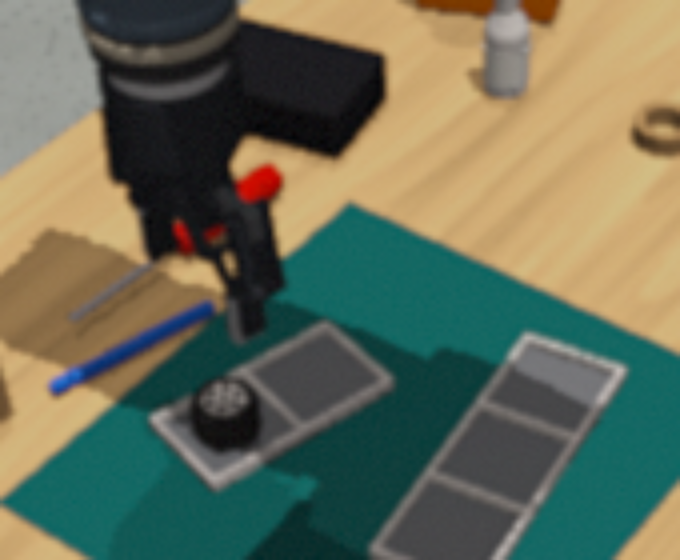

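The wheel sits in the left pocket, around (226,194) in the full side image. The motor is next.

Request:
{"name": "jog_arm", "arguments": {"linear": [[-1,-0.3,0],[-2.5,-0.8,0],[-4.2,-1.3,0],[-6,-1.8,0],[-7.8,-2.4,0],[-9.5,-2.9,0],[-11.2,-3.4,0],[-12.8,-3.9,0],[-13.8,-4.2,0],[-14.22,-4.37,0],[-14.22,-4.37,0],[-14.22,-4.37,0]], "spin": [0,0,0,0,0,0,0,0,0,0,0,0], "gripper": [85,85,85,85,85,85,85,85,85,85,85,85]}}

```text
clock: 7.5
position: [0.4367, -0.2645, 0.1013]
ee_rot: [-2.492, -1.912, -0.0]
wrist_force: [-0.0, -0.0, 0.2]
width: 0.0849
```

```bash
python3 -c "
from h import *
go(438.5,-265,20,-15)"
```

```text
t 7.5 pos [ 436.7 -264.5  101.3] jaw -15.0 tilt 0.05 w 84.9 F [-0.  -0.   0.2] | lin [-0.    0.08  3.25] spin 0.0
```

Request:
{"name": "jog_arm", "arguments": {"linear": [[0,0.05,0.8],[0,0.05,1.7],[0,0.05,2.5],[0,0.05,3.1],[0,0.05,3.25],[0,0.05,3.25],[0,0.05,3.25],[0,0.05,3.25],[0,0.05,3.25],[0,0.05,3.25],[0,0.05,3.25],[0,0.05,3.25]], "spin": [0,0,0,0,0,0,0,0,0,0,0,0], "gripper": [85,85,85,85,85,85,25,25,25,25,25,25], "newtons": 50}}

```text
clock: 8.7
position: [0.4381, -0.2657, 0.0214]
ee_rot: [2.492, 1.912, 0.001]
wrist_force: [-1.5, 0.5, 6.0]
width: 0.0349
```

```bash
python3 -c "
from h import *
go(438.5,-265,20,-15)"
```

```text
t 8.7 pos [ 438.1 -265.7   21.4] jaw -15.0 tilt 0.07 w 34.9 F [-1.5  0.5  6. ] | lin [0.03 0.01 0.05] spin -0.0
```

Request:
{"name": "jog_arm", "arguments": {"linear": [[0,0,-0.4],[0,0,-1.0],[0,0,-2.0],[0,0,-3.0],[0,0,-3.5],[0,0,-3.5]], "spin": [0,0,0,0,0,0], "gripper": [25,25,25,25,25,25]}}

```text
clock: 9.3
position: [0.4388, -0.2662, 0.1103]
ee_rot: [2.49, 1.91, 0.002]
wrist_force: [-0.8, -0.7, -1.8]
width: 0.0346
```

```bash
python3 -c "
from h import *
go(615.7,-16.8,108,-15)
im=shot('side','pics/s5.png'); cv2.imwrite('pics/s5c.png',cv2.resize(im[50:200,250:430],None,fx=4,fy=4))"
```

```text
t 9.3 pos [ 438.8 -266.2  110.3] jaw -15.0 tilt 0.21 w 34.6 F [-0.8 -0.7 -1.8] | lin [11.47  4.25  0.1 ] spin -0.0
```

View pics/s5c.png

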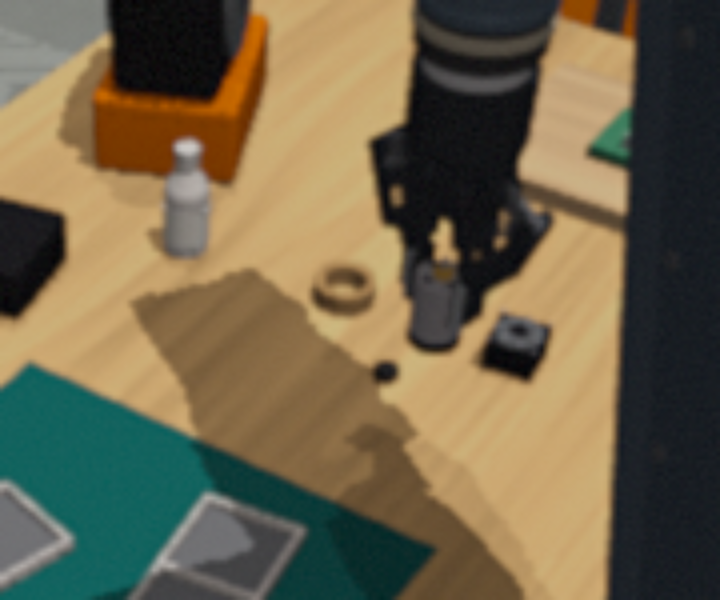

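The motor is held upright. Carrying it to the right pocket of tray_two.

Request:
{"name": "jog_arm", "arguments": {"linear": [[0.4,0.1,0],[1.2,0.4,0],[2.5,0.9,0],[4.0,1.5,0],[5.5,2.0,0],[7.0,2.6,0],[8.5,3.1,0],[9.8,3.6,0],[10.8,4.0,0],[11.3,4.2,0],[11.47,4.25,0],[11.47,4.25,0]], "spin": [0,0,0,0,0,0,0,0,0,0,0,0], "gripper": [25,25,25,25,25,25,25,25,25,25,25,25]}}

```text
clock: 10.55
position: [0.614, -0.0158, 0.1073]
ee_rot: [-2.491, -1.913, 0.002]
wrist_force: [-0.5, -0.0, -1.9]
width: 0.0348
```

```bash
python3 -c "
from h import *
go(615.7,-16.8,25,-15)"
```

```text
t 10.55 pos [614.  -15.8 107.3] jaw -15.0 tilt 0.09 w 34.8 F [-0.5 -0.  -1.9] | lin [-0.02  0.08  3.29] spin 0.01
```

Request:
{"name": "jog_arm", "arguments": {"linear": [[0,0.05,0.8],[0,0.05,1.8],[0,0.05,2.6],[0,0.05,3.1],[0,0.05,3.25],[0,0.05,3.3],[0,0.05,3.3],[0,0.05,3.3]], "spin": [0,0,0,0,0,0,0,0], "gripper": [25,25,25,25,25,25,25,25]}}

```text
clock: 11.35
position: [0.6164, -0.0164, 0.0265]
ee_rot: [2.492, 1.912, 0.002]
wrist_force: [1.2, 0.2, -2.6]
width: 0.0348
```

```bash
python3 -c "
from h import *
go(615.7,-16.8,24.4,-15)"
```

```text
t 11.35 pos [616.4 -16.4  26.5] jaw -15.0 tilt 0.09 w 34.8 F [ 1.2  0.2 -2.6] | lin [-0.02 -0.03  0.08] spin -0.0
```

Request:
{"name": "jog_arm", "arguments": {"linear": [[0,0,0.05],[0,0,0.09],[0,0,0.09],[0,0,0.09],[0,0,0.09],[0,0,0.09],[0,0,0.09],[0,0,-0.5],[0,0,-1.5],[0,0,-2.5],[0,0,-3.4],[0,0,-3.4]], "spin": [0,0,0,0,0,0,0,0,0,0,0,0], "gripper": [25,25,25,65,65,65,70,75,80,85,85,85]}}

```text
clock: 12.55
position: [0.6177, -0.0164, 0.1138]
ee_rot: [2.49, 1.911, 0.006]
wrist_force: [0.3, 0.3, 1.0]
width: 0.0854
```

```bash
python3 -c "
from h import *
go(426,-381,105,7.5)
im=shot('side','pics/s6.png'); cv2.imwrite('pics/s6c.png',cv2.resize(im[90:230,170:340],None,fx=4,fy=4))"
```

```text
t 12.55 pos [617.7 -16.4 113.8] jaw -15.0 tilt 0.29 w 85.4 F [0.3 0.3 1. ] | lin [-16.07  -3.63   0.31] spin -3.75
```

View pics/s6c.png

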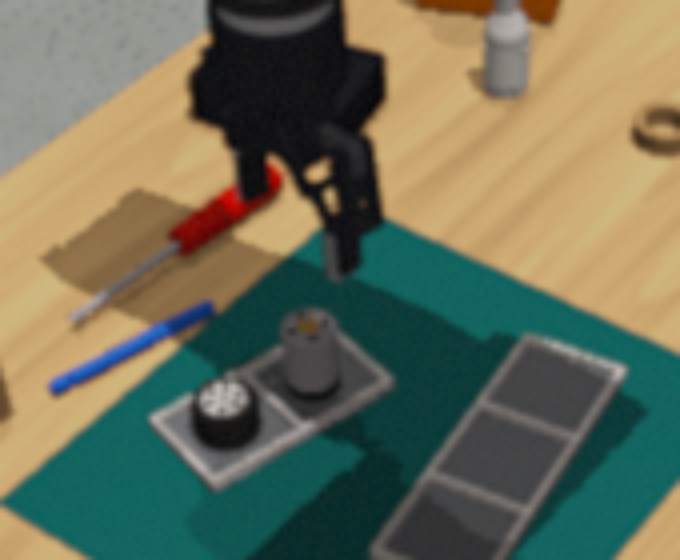

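The motor stands in the right pocket. On to the small fan.

Request:
{"name": "jog_arm", "arguments": {"linear": [[-1,-0.2,0],[-2.6,-0.6,0],[-4.4,-1.0,0],[-6.2,-1.4,0.1],[-8.0,-1.8,0.1],[-9.8,-2.2,0.1],[-11.6,-2.6,0.2],[-13.3,-3.0,0.2],[-14.8,-3.3,0.3],[-15.7,-3.5,0.3],[-16.07,-3.63,0.3],[-16.07,-3.63,0.3]], "spin": [0,-0.4,-0.8,-1.2,-1.6,-2.0,-2.4,-2.8,-3.2,-3.6,-3.75,-3.75], "gripper": [85,85,85,85,85,85,85,85,85,85,85,85]}}

```text
clock: 13.8
position: [0.4228, -0.3817, 0.1018]
ee_rot: [-2.073, -2.358, 0.0]
wrist_force: [0.1, -0.6, -0.2]
width: 0.0849
```

```bash
python3 -c "
from h import *
go(426,-381,10,7)"
```

```text
t 13.8 pos [ 422.8 -381.7  101.8] jaw 7.4 tilt 0.11 w 84.9 F [ 0.1 -0.6 -0.2] | lin [0.01 0.13 3.67] spin 0.06
```

Request:
{"name": "jog_arm", "arguments": {"linear": [[0,0.05,0.8],[0,0.05,1.8],[0,0.05,2.7],[0,0.05,3.4],[0,0.05,3.65],[0,0.05,3.65],[0,0.05,3.65],[0,0.05,3.65],[0,0.05,3.65],[0,0.05,3.65],[0,0.05,3.65],[0,0.05,3.65]], "spin": [0,0,0,0,0,0,0,0,0,0,0,0], "gripper": [85,85,85,85,85,85,28,28,28,28,28,28], "newtons": 50}}

```text
clock: 15.0
position: [0.4259, -0.3812, 0.0128]
ee_rot: [2.07, 2.361, 0.0]
wrist_force: [-0.0, 0.6, 6.3]
width: 0.0388
```

```bash
python3 -c "
from h import *
go(426,-381,10,7)"
```

```text
t 15.0 pos [ 425.9 -381.2   12.8] jaw 7.5 tilt 0.1 w 38.8 F [-0.   0.6  6.3] | lin [0.01 0.   0.11] spin 0.08
```

Request:
{"name": "jog_arm", "arguments": {"linear": [[0,0,-0.4],[0,0,-1.0],[0,0,-2.0],[0,0,-3.0],[0,0,-3.5],[0,0,-3.5]], "spin": [0,0,0,0,0,0], "gripper": [28,28,28,28,28,28]}}

```text
clock: 15.6
position: [0.4263, -0.3816, 0.1014]
ee_rot: [2.069, 2.359, -0.0]
wrist_force: [0.8, -0.5, -1.3]
width: 0.0389
```

```bash
python3 -c "
from h import *
go(483.4,-97.9,100,7.6)
im=shot('side','pics/s7.png'); cv2.imwrite('pics/s7c.png',cv2.resize(im[30:170,290:460],None,fx=4,fy=4))
im=shot('top','pics/t7.png'); cv2.imwrite('pics/t7c.png',cv2.resize(im[165:285,370:500],None,fx=4,fy=4))"
```

```text
t 15.6 pos [ 426.3 -381.6  101.4] jaw 7.5 tilt 0.21 w 38.9 F [ 0.8 -0.5 -1.3] | lin [10.95  3.74  0.03] spin -0.02
```

View pics/s7c.png

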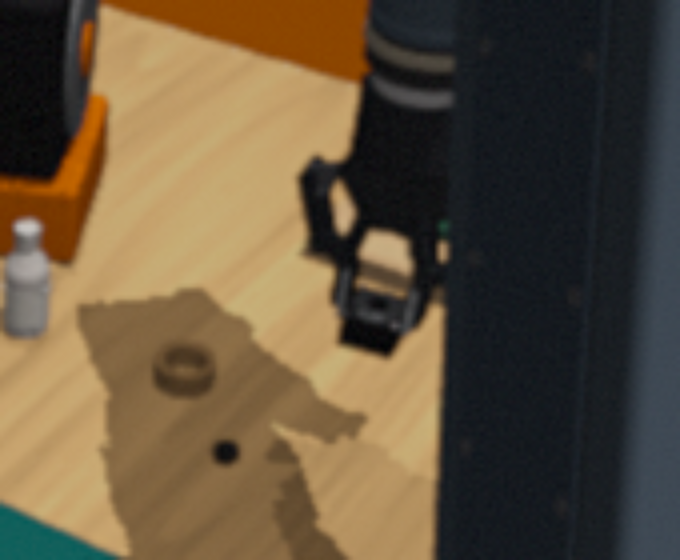

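View pics/t7c.png

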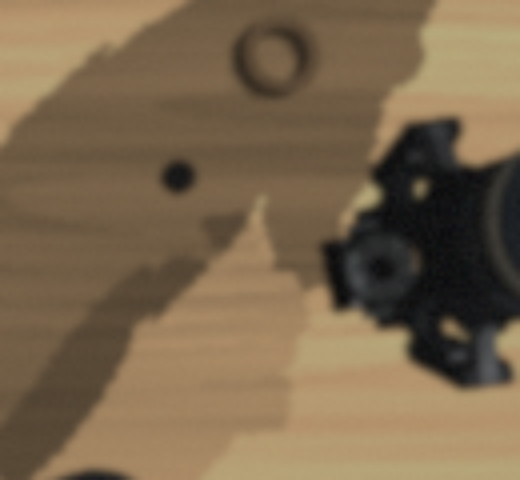

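The fan is held level. Carrying it to the right pocket of tray_three.

Request:
{"name": "jog_arm", "arguments": {"linear": [[0.4,0.1,0],[1.2,0.4,0],[2.4,0.8,0],[3.8,1.3,0],[5.2,1.8,0],[6.6,2.3,0],[8.0,2.7,0],[9.3,3.2,0],[10.3,3.5,0],[10.8,3.7,0],[10.95,3.76,0],[10.95,3.76,0]], "spin": [0,0,0,0,0,0,0,0,0,0,0,0], "gripper": [28,28,28,28,28,28,28,28,28,28,28,28]}}

```text
clock: 16.9
position: [0.4827, -0.097, 0.0989]
ee_rot: [-2.07, -2.362, 0.001]
wrist_force: [0.6, -0.4, 0.2]
width: 0.039
```

```bash
python3 -c "
from h import *
go(483.4,-97.9,16,7.6)"
```

```text
t 16.9 pos [482.7 -97.   98.9] jaw 7.5 tilt 0.05 w 39.0 F [ 0.6 -0.4  0.2] | lin [-0.04  0.03  3.32] spin -0.01
```

Request:
{"name": "jog_arm", "arguments": {"linear": [[0,0.03,1.0],[0,0.03,2.0],[0,0.03,2.8],[0,0.03,3.2],[0,0.03,3.32],[0,0.03,3.4],[0,0.03,3.4],[0,0.03,3.4]], "spin": [0,0,0,0,0,0,0,0], "gripper": [28,28,28,28,28,28,28,28]}}

```text
clock: 17.7
position: [0.4824, -0.0978, 0.0158]
ee_rot: [-2.072, -2.36, 0.002]
wrist_force: [-10.0, 0.6, 18.0]
width: 0.0389
```

```bash
python3 -c "
from h import *
go(483.4,-97.9,15.8,7.6)"
```

```text
t 17.7 pos [482.4 -97.8  15.8] jaw 7.4 tilt 0.09 w 38.9 F [-10.    0.6  18. ] | lin [-0.01  0.04 -0.  ] spin -0.03
```

```bash
python3 -c "
from h import *
im=shot('side','pics/s8.png'); cv2.imwrite('pics/s8c.png',cv2.resize(im[110:220,250:390],None,fx=5,fy=5,interpolation=cv2.INTER_CUBIC))"
```

```text
(no output)
```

View pics/s8c.png

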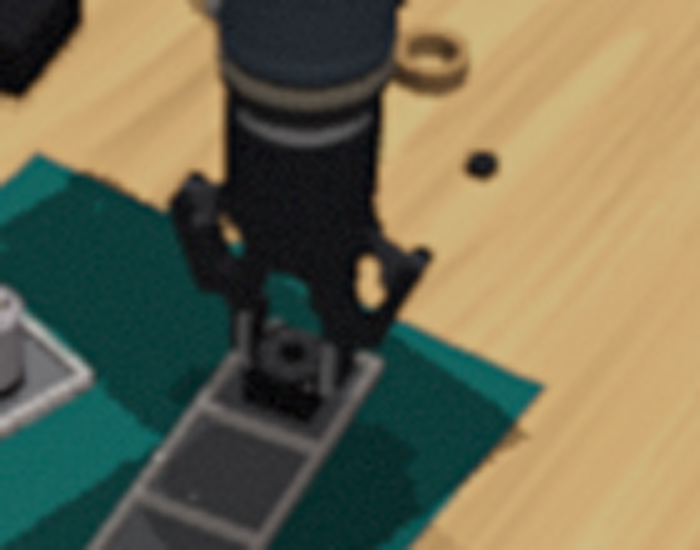

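The fan is in its pocket. I'll release it and raise the arm.

Request:
{"name": "jog_arm", "arguments": {"linear": [[0,0,-0.02],[0,0,-0.02],[0,0,-0.02],[0,0,-0.02],[0,0,-0.02],[0,0,-0.5],[0,0,-1.5],[0,0,-2.5],[0,0,-3.4],[0,0,-3.4]], "spin": [0,0,0,0,0,0,0,0,0,0], "gripper": [70,70,70,75,75,80,85,85,85,85]}}

```text
clock: 18.75
position: [0.4854, -0.0973, 0.1019]
ee_rot: [2.069, 2.359, 0.004]
wrist_force: [-0.2, -0.0, 0.4]
width: 0.0849
```

```bash
python3 -c "
from h import *
go(558,258.5,105,10)
im=shot('side','pics/s9.png'); cv2.imwrite('pics/s9c.png',cv2.resize(im[110:220,250:390],None,fx=5,fy=5,interpolation=cv2.INTER_CUBIC))"
```

```text
t 18.75 pos [485.4 -97.3 101.9] jaw 7.5 tilt 0.26 w 84.9 F [-0.2 -0.   0.4] | lin [13.73  4.74 -0.12] spin -0.42
```

View pics/s9c.png

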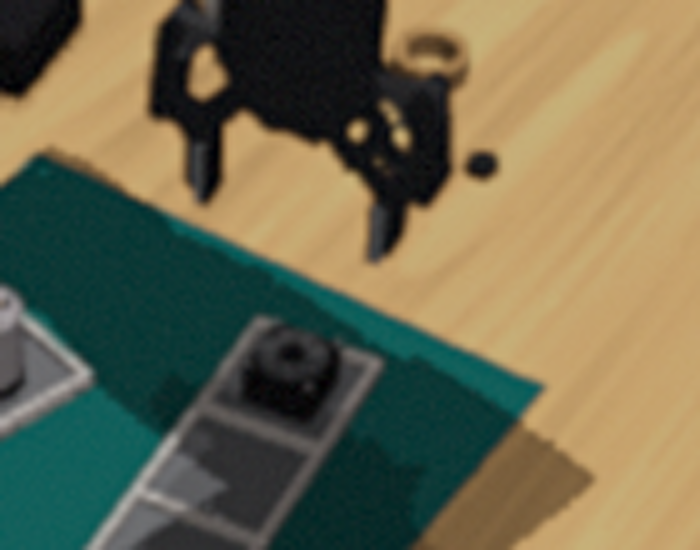

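The fan lies flat in the pocket. The knob is next.

Request:
{"name": "jog_arm", "arguments": {"linear": [[1.0,0.3,-0.1],[2.6,0.9,-0.2],[4.3,1.5,-0.2],[6.0,2.1,-0.2],[7.7,2.7,-0.2],[9.4,3.3,-0.2],[11.0,3.8,-0.2],[12.4,4.3,-0.2],[13.3,4.6,-0.2],[13.73,4.74,-0.2],[13.73,4.74,-0.2],[13.73,4.74,-0.2]], "spin": [0,-0.1,-0.1,-0.2,-0.2,-0.3,-0.3,-0.4,-0.4,-0.4,-0.4,-0.4], "gripper": [85,85,85,85,85,85,85,85,85,85,85,85]}}

```text
clock: 20.0
position: [0.5557, 0.2577, 0.1036]
ee_rot: [-2.021, -2.404, 0.003]
wrist_force: [-0.6, -0.6, -0.7]
width: 0.0848
```

```bash
python3 -c "
from h import *
go(558,258.5,10,10)"
```

```text
t 20.0 pos [555.7 257.7 103.6] jaw 9.9 tilt 0.1 w 84.8 F [-0.6 -0.6 -0.7] | lin [0.02 0.1  3.74] spin -0.02
```

Request:
{"name": "jog_arm", "arguments": {"linear": [[0,0.05,0.9],[0,0.05,1.9],[0,0.05,2.8],[0,0.05,3.4],[0,0.05,3.72],[0,0.05,3.72],[0,0.05,3.72],[0,0.05,3.72],[0,0.05,3.72],[0,0.05,3.72],[0,0.05,3.72],[0,0.05,3.72]], "spin": [0,0,0,0,0,0,0,0,0,0,0,0], "gripper": [85,85,85,85,85,85,28,28,28,28,28,28], "newtons": 50}}

```text
clock: 21.2
position: [0.558, 0.2592, 0.0126]
ee_rot: [2.021, 2.404, 0.002]
wrist_force: [-1.8, -1.7, 6.9]
width: 0.0377
```

```bash
python3 -c "
from h import *
go(558,258.5,10,10)"
```

```text
t 21.2 pos [558.  259.2  12.6] jaw 9.9 tilt 0.09 w 37.7 F [-1.8 -1.7  6.9] | lin [-0.03 -0.    0.1 ] spin -0.02
```

Request:
{"name": "jog_arm", "arguments": {"linear": [[0,0,-0.4],[0,0,-1.0],[0,0,-2.0],[0,0,-3.0],[0,0,-3.5],[0,0,-3.5]], "spin": [0,0,0,0,0,0], "gripper": [28,28,28,28,28,28]}}

```text
clock: 21.8
position: [0.5587, 0.2596, 0.101]
ee_rot: [2.02, 2.404, 0.006]
wrist_force: [-0.1, -0.5, -0.5]
width: 0.0376
```

```bash
python3 -c "
from h import *
go(474.3,-29.5,100,7.6)
im=shot('side','pics/s10.png'); cv2.imwrite('pics/s10c.png',cv2.resize(im[160:340,110:290],None,fx=3.3,fy=3.3,interpolation=cv2.INTER_CUBIC))"
```

```text
t 21.8 pos [558.7 259.6 101. ] jaw 9.9 tilt 0.22 w 37.6 F [-0.1 -0.5 -0.5] | lin [-1.081e+01 -5.310e+00  1.000e-02] spin 0.38
```

View pics/s10c.png

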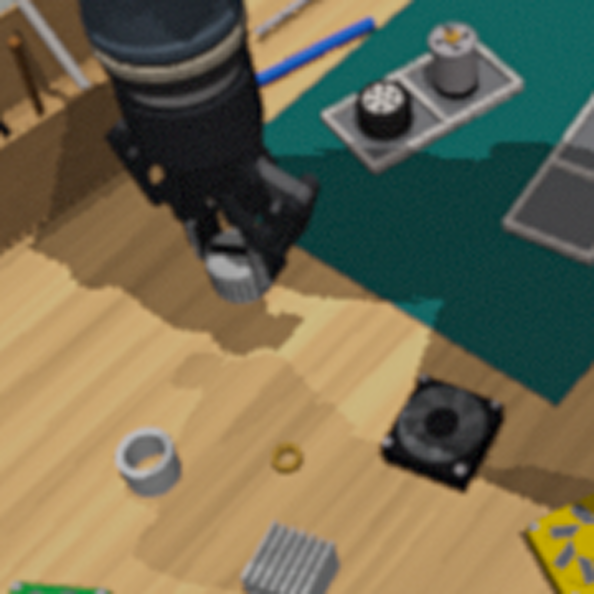

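The knob is held level, and the tube and big fan haven't moved. Carrying it to the middle pocket.

Request:
{"name": "jog_arm", "arguments": {"linear": [[-0.4,-0.2,0],[-1.2,-0.6,0],[-2.4,-1.2,0],[-3.8,-1.9,0],[-5.2,-2.6,0],[-6.6,-3.3,0],[-8.0,-3.9,0],[-9.3,-4.6,0],[-10.2,-5.0,0],[-10.7,-5.25,0],[-10.81,-5.31,0],[-10.81,-5.31,0]], "spin": [0,0.1,0.1,0.2,0.2,0.3,0.3,0.38,0.38,0.38,0.38,0.38], "gripper": [28,28,28,28,28,28,28,28,28,28,28,28]}}

```text
clock: 23.05
position: [0.473, -0.03, 0.0984]
ee_rot: [-2.069, -2.363, 0.0]
wrist_force: [0.3, 0.1, -1.5]
width: 0.0377
```

```bash
python3 -c "
from h import *
go(474.3,-29.5,15.6,7.6)"
```

```text
t 23.05 pos [473.  -30.   98.4] jaw 7.6 tilt 0.04 w 37.7 F [ 0.3  0.1 -1.5] | lin [0.01 0.06 3.31] spin -0.0
```

Request:
{"name": "jog_arm", "arguments": {"linear": [[0,0.04,1.0],[0,0.04,2.0],[0,0.04,2.8],[0,0.04,3.2],[0,0.04,3.3],[0,0.04,3.35],[0,0.04,3.35],[0,0.04,3.35]], "spin": [0,0,0,0,0,0,0,0], "gripper": [28,28,28,28,28,28,28,28]}}

```text
clock: 23.85
position: [0.475, -0.0295, 0.0157]
ee_rot: [2.067, 2.364, 0.001]
wrist_force: [0.1, -0.3, -0.7]
width: 0.0377
```

```bash
python3 -c "
from h import *
go(474.3,-29.5,15.6,7.6)"
```

```text
t 23.85 pos [475.  -29.5  15.7] jaw 7.7 tilt 0.07 w 37.7 F [ 0.1 -0.3 -0.7] | lin [ 0.   -0.03  0.01] spin 0.01
```

Request:
{"name": "jog_arm", "arguments": {"linear": [[0,0,0.04],[0,0,0.04],[0,0,0.04],[0,0,0.04],[0,0,0.04],[0,0,0.02],[0,0,-0.5],[0,0,-1.5],[0,0,-2.5],[0,0,-3.4],[0,0,-3.4]], "spin": [0,0,0,0,0,0,0,0,0,0,0], "gripper": [28,28,70,70,70,75,80,85,85,85,85]}}

```text
clock: 24.95
position: [0.476, -0.03, 0.1026]
ee_rot: [2.067, 2.361, 0.004]
wrist_force: [0.2, 0.5, -0.5]
width: 0.0851
```

```bash
python3 -c "
from h import *
go(431.5,367,105,13.9)
im=shot('side','pics/s11.png'); cv2.imwrite('pics/s11c.png',cv2.resize(im[120:260,210:380],None,fx=4,fy=4,interpolation=cv2.INTER_CUBIC))"
```

```text
t 24.95 pos [476.  -30.  102.6] jaw 7.6 tilt 0.26 w 85.1 F [ 0.2  0.5 -0.5] | lin [15.98  0.34 -0.11] spin -1.05
```

View pics/s11c.png

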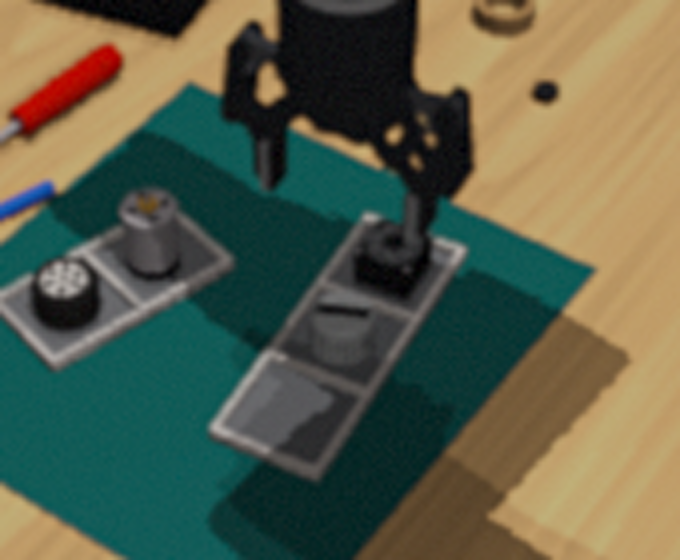

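The knob sits flat in the middle pocket. The heatsink is last, and the path passes about 75 mm above the big fan.

Request:
{"name": "jog_arm", "arguments": {"linear": [[1.2,0,-0.1],[2.9,0.1,-0.2],[4.6,0.1,-0.2],[6.3,0.15,-0.2],[8.0,0.2,-0.2],[9.7,0.2,-0.2],[11.4,0.25,-0.2],[13.1,0.3,-0.2],[14.6,0.3,-0.2],[15.6,0.34,-0.2],[15.98,0.34,-0.2],[15.98,0.34,-0.2]], "spin": [0,-0.1,-0.2,-0.3,-0.5,-0.6,-0.7,-0.8,-0.9,-1.05,-1.05,-1.05], "gripper": [85,85,85,85,85,85,85,85,85,85,85,85]}}

```text
clock: 26.2
position: [0.429, 0.3676, 0.1038]
ee_rot: [-1.934, -2.475, 0.003]
wrist_force: [-0.4, 0.1, -0.1]
width: 0.0851
```

```bash
python3 -c "
from h import *
go(431.5,367,11,13.9)"
```

```text
t 26.2 pos [429.  367.6 103.8] jaw 14.0 tilt 0.1 w 85.1 F [-0.4  0.1 -0.1] | lin [-0.05  0.1   3.71] spin 0.02
```

Request:
{"name": "jog_arm", "arguments": {"linear": [[0,0.05,0.9],[0,0.05,1.9],[0,0.05,2.8],[0,0.05,3.4],[0,0.05,3.68],[0,0.05,3.68],[0,0.05,3.68],[0,0.05,3.68],[0,0.05,3.68],[0,0.05,3.68],[0,0.05,3.68],[0,0.05,3.68]], "spin": [0,0,0,0,0,0,0,0,0,0,0,0], "gripper": [85,85,85,85,85,85,28,28,28,28,28,28], "newtons": 50}}

```text
clock: 27.4
position: [0.4313, 0.3678, 0.0141]
ee_rot: [1.935, 2.474, 0.002]
wrist_force: [-0.2, -0.8, 6.4]
width: 0.0388
```

```bash
python3 -c "
from h import *
go(431.5,367,11,13.9)"
```

```text
t 27.4 pos [431.3 367.8  14.1] jaw 13.9 tilt 0.09 w 38.8 F [-0.2 -0.8  6.4] | lin [-0.03  0.    0.12] spin 0.0
```

Request:
{"name": "jog_arm", "arguments": {"linear": [[0,0,-0.4],[0,0,-1.0],[0,0,-2.0],[0,0,-3.0],[0,0,-3.6],[0,0,-3.6]], "spin": [0,0,0,0,0,0], "gripper": [28,28,28,28,28,28]}}

```text
clock: 28.0
position: [0.4319, 0.3685, 0.1059]
ee_rot: [1.935, 2.474, 0.007]
wrist_force: [1.4, -0.2, -0.9]
width: 0.0387
```

```bash
python3 -c "
from h import *
go(465.2,38.9,105,7.6)
im=shot('side','pics/s12.png'); cv2.imwrite('pics/s12c.png',cv2.resize(im[200:380,90:280],None,fx=3.3,fy=3.3,interpolation=cv2.INTER_CUBIC))"
```

```text
t 28.0 pos [431.9 368.5 105.9] jaw 13.9 tilt 0.26 w 38.7 F [ 1.4 -0.2 -0.9] | lin [-13.12  -1.88  -0.  ] spin 1.06
```

View pics/s12c.png

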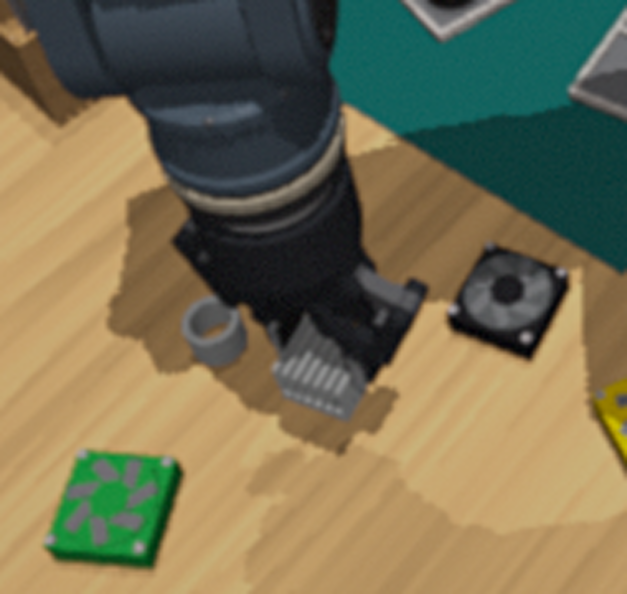

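The heatsink is held. Its underside clears the big fan by about 65 mm. Carrying it to the left pocket.

Request:
{"name": "jog_arm", "arguments": {"linear": [[-0.5,-0.1,0],[-1.5,-0.2,0],[-3.0,-0.4,0],[-4.7,-0.7,0],[-6.4,-0.9,0],[-8.1,-1.2,0],[-9.8,-1.4,0],[-11.2,-1.6,0],[-12.3,-1.8,0],[-12.9,-1.88,0],[-13.12,-1.9,0],[-13.12,-1.9,0]], "spin": [0,0.1,0.3,0.4,0.5,0.7,0.8,0.9,1.0,1.06,1.06,1.06], "gripper": [28,28,28,28,28,28,28,28,28,28,28,28]}}

```text
clock: 29.25
position: [0.4629, 0.0369, 0.1024]
ee_rot: [-2.071, -2.361, 0.002]
wrist_force: [-0.6, -0.3, -1.3]
width: 0.0389
```

```bash
python3 -c "
from h import *
go(465.2,38.9,17.1,7.6)"
```

```text
t 29.25 pos [462.9  36.9 102.4] jaw 7.5 tilt 0.09 w 38.9 F [-0.6 -0.3 -1.3] | lin [0.07 0.11 3.41] spin -0.02
```

Request:
{"name": "jog_arm", "arguments": {"linear": [[0.04,0.06,1.0],[0.04,0.06,2.0],[0.04,0.06,2.8],[0.04,0.06,3.2],[0.04,0.06,3.4],[0.04,0.06,3.45],[0.04,0.06,3.45],[0.04,0.06,3.45]], "spin": [0,0,0,0,0,0,0,0], "gripper": [28,28,28,28,28,28,28,28]}}

```text
clock: 30.05
position: [0.4656, 0.0392, 0.0174]
ee_rot: [2.069, 2.363, 0.002]
wrist_force: [-0.1, -0.8, -1.1]
width: 0.039
```

```bash
python3 -c "
from h import *
go(465.2,38.9,17.1,7.6)"
```

```text
t 30.05 pos [465.6  39.2  17.4] jaw 7.6 tilt 0.07 w 39.0 F [-0.1 -0.8 -1.1] | lin [-0.01 -0.02  0.01] spin -0.0
```

Lowering the last millimetre, releasing, raising, then moving clear for the check pictures.

Request:
{"name": "jog_arm", "arguments": {"linear": [[0,0,0.04],[0,0,0.04],[0,0,0.04],[0,0,0.04],[0,0,0.04],[0,0,0.02],[0,0,-0.5],[0,0,-1.5],[0,0,-3],[0,0,-4.5],[0,0,-6],[0,0,-6]], "spin": [0,0,0,0,0,0,0,0,0,0,0,0], "gripper": [28,28,70,70,70,75,80,85,85,85,85,85]}}

```text
clock: 31.25
position: [0.4676, 0.0391, 0.1714]
ee_rot: [2.067, 2.359, 0.009]
wrist_force: [1.2, 0.3, -0.4]
width: 0.0851
```

```bash
python3 -c "
from h import *
go(300,-400,200)"
```

```text
t 31.25 pos [467.6  39.1 171.4] jaw 7.6 tilt 0.43 w 85.1 F [ 1.2  0.3 -0.4] | lin [-16.53  -8.95  -1.21] spin 0
```

Request:
{"name": "jog_arm", "arguments": {"linear": [[-1,-0.6,-0.4],[-2.5,-1.4,-0.8],[-4.1,-2.2,-1.2],[-5.7,-3.1,-1.2],[-7.3,-4.0,-1.2],[-8.9,-4.8,-1.2],[-10.5,-5.7,-1.2],[-12.1,-6.5,-1.2],[-13.7,-7.4,-1.2],[-15.2,-8.2,-1.2],[-16.2,-8.8,-1.2],[-16.5,-9,-1.2]], "spin": [0,0,0,0,0,0,0,0,0,0,0,0], "gripper": [85,85,85,85,85,85,85,85,85,85,85,85]}}

```text
clock: 32.45
position: [0.295, -0.4018, 0.1958]
ee_rot: [-2.073, -2.359, 0.0]
wrist_force: [1.1, 0.5, -0.6]
width: 0.0849
```

```bash
python3 - <<'E'
from h import *
go(300,-400,200)
s=shot('side','pics/s13.png'); t=shot('top','pics/t13.png')
cv2.imwrite('pics/s13c.png',cv2.resize(s[150:330,130:340],None,fx=3.3,fy=3.3,interpolation=cv2.INTER_CUBIC))
cv2.imwrite('pics/t13c.png',cv2.resize(t[120:260,100:365],None,fx=3,fy=3,interpolation=cv2.INTER_CUBIC))
E
```

```text
t 32.45 pos [ 295.  -401.8  195.8] jaw 7.4 tilt 0.06 w 84.9 F [ 1.1  0.5 -0.6] | lin [ 0.05  0.21 -0.17] spin 0
```

View pics/s13c.png

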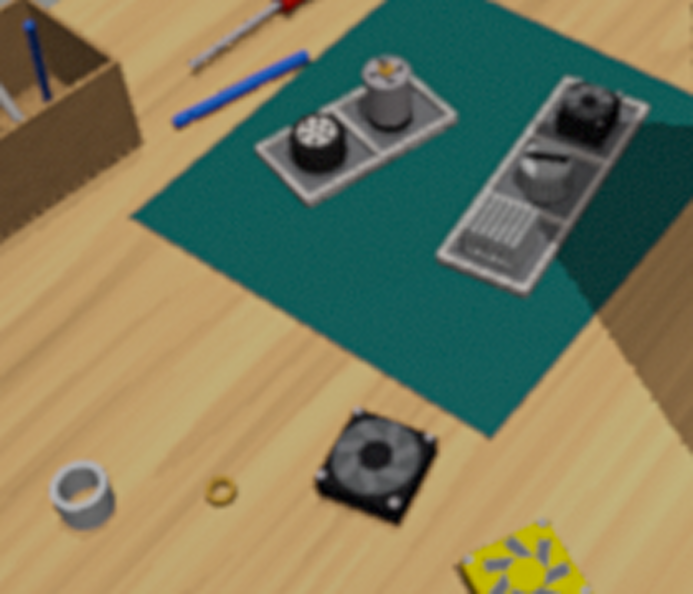

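View pics/t13c.png

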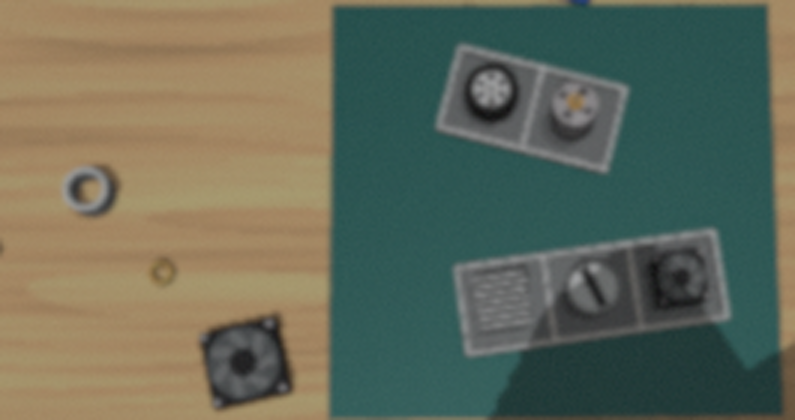

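The pictures show every part in its own pocket and upright. I'll check that numerically: triangulated height, tray-frame position, and big fan and tube movement.

```bash
python3 - <<'E'
from h import *
def cr(x0,y0,f,X,Y): return np.array((x0+(X+.5)/f-.5, y0+(Y+.5)/f-.5))
T=lambda X,Y:cr(100,120,3,X,Y); S=lambda X,Y:cr(130,150,3.3,X,Y)
def tri(pt,ps):
    A=[];
    for n,p in(("top",pt),("side",ps)):
        m=M[n];q=np.linalg.inv(m["camera_matrix"])@[*p,1];d=m["T"][:3,:3]@[q[0],-q[1],-q[2]];A.append((m["T"][:3,3],d/np.linalg.norm(d)))
    N=[np.eye(3)-np.outer(d,d) for _,d in A]
    return np.linalg.solve(N[0]+N[1],N[0]@A[0][0]+N[1]@A[1][0])*1000
tr={2:((624.7,16.5),74.9),3:((474.3,-29.5),97.6)}
for n,k,top,z,pt,ps in[("wheel",2,30,33,T(491,90),S(318,128)),("motor boss",2,52,55,T(575,101),S(387,70)),("fan",3,28,31,T(683,276),S(591,99)),("knob",3,29,32,T(594,286),S(547,157)),("heat",3,32,35,T(501,299),S(502,221))]:
    P=tri(pt,ps);c,a=tr[k];a=np.radians(a);d=ray("top",pt,z/1000)*1000-c
    ay=np.array([np.cos(a),np.sin(a)]);ax=np.array([ay[1],-ay[0]])
    print(n,"tri",np.round(P,1),"expect z",z,"tray xy",np.round([d@ax,d@ay],1))
a,b=cv2.imread("pics/top0.png"),cv2.imread("pics/t13.png")
for n,(u0,u1,v0,v1),z in(("tube",(115,143,170,196),.028),("bigfan",(160,205,220,262),.025)):
    for im in(a,b):
        h=cv2.cvtColor(im,cv2.COLOR_BGR2HSV)[v0:v1,u0:u1,1]<60
        c=biggest(h);m=cv2.minAreaRect(c)[0];print(n,np.round(ray("top",(m[0]+u0,m[1]+v0),z)*1000,1))
E
```

```text
wheel tri [632.   49.4  36. ] expect z 33 tray xy [-0.7 33.9]
motor boss tri [616.8 -16.1  54.3] expect z 55 tray xy [  1.3 -32.9]
fan tri [482.5 -99.6  31.3] expect z 31 tray xy [ -0.2 -70.3]
knob tri [475.7 -30.   30. ] expect z 32 tray xy [ 1.5 -0.3]
heat tri [465.5  42.3  31.8] expect z 35 tray xy [ 1.1 72.7]
tube [555.  366.4]
tube [555.  365.3]
bigfan [419.3 241.4]
bigfan [419.2 241.5]
```

All parts are within 4 mm of their pocket centres, and heights match within the ~3 mm pixel noise. The tube and big fan have not moved beyond about 1 mm. I'm handing the job in.

```bash
python3 -c "
from cell import *
print(finish_job(), get_obs()['clock'])"
```

```text
the job is handed in; nothing more can be done
the job is handed in; nothing more can be done
```

I filled both kits and handed the job in; the clock read about 32.5 s at my last checks, well inside the 115 s limit. The wheel is in the left pocket and the motor in the right pocket of tray_two. In tray_three the heatsink is on the left, the knob in the middle and the small fan on the right.

My last checks, from both cameras after the arm was clear:
- **Pockets:** all five parts look upright, and each is within 4 mm of its pocket centre.
- **Tube and big fan:** both are still within about 1 mm of where they started.
- **Heights:** the measured top heights disagreed with the expected ones by up to 3 mm: wheel +3.0, heatsink −3.2, knob −2.0, motor −0.7 and fan +0.3 mm. I put this down to pixel and calibration error, so the images do not prove flatness to the 2.5 mm limit. Each part was lowered to about floor height before I released it. The wheel's +3.0 mm is the only reading past the limit on the high side.
- **Force:** the highest reading I saw was about 20 N, when the fan touched the pocket floor.

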